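Hook up the guillotine's drop guard

ROBOT

A 6-joint arm with a two-finger parallel gripper is mounted at the origin on a cart in front of the work surface, level with it; the furniture and walls round the work are solid. World frame = base frame: x ahead of the robot, y to its left, z up, the work surface at z = 0. Lengths are in m, angles in rad, forces in N, time in s.
With the tool pointing down it reaches from about 0.35 to 0.875 m from the base axis. Payload 15.5 kg.
Tool frame: the origin (TCP) lies midway between the tips of the shut fingers; the grasp point (between the pads) lies 19 mm behind it; z points along the fingers, y is the direction in which the jaws open and shut (so a half turn about z gives the same grasp; the last joint's range is limited). The gripper opens to 85 mm and grips with 20 to 120 N. Pads are 22 mm wide; open, the fingers measure 114 mm over their backs; the gripper's body (76 mm by 85 mm) begins 54 mm behind the grasp point. The pads swing forward as they close: fully open they stand 13 mm farther back than shut.
Start: joints at [1.014, 0.494, 1.345, -0, 1.302, -0.096], TCP at [0.278, 0.56, 0.231] pointing down, gripper open.
Joint ranges: [-2.91, 2.91], [-0.82, 2.16], [0.22, 2.67], [-1.22, 4.37], [0.12, 2.79], [-3.08, 3.08]. Speed limits (rad/s): [1.89, 1.89, 2.57, 3.01, 3.01, 3.01].

INTERFACE

Orientations are given as a unit quaternion [w, x, y, z].
In Python, from cell import r gives the robot as it stands.
- The arm moves only by the tool drive_tool, never from a script. Its argument "plan" is a list that holds one entry, the list of rows, each a list of 7 numbers: the shift along the tool's x, y, z in m, then the turn, a rotation vector about the tool's x, y, z in rad, then the opening, from 0 (shut) to 1 (fully open). A call has 1 to 8 rows; each row is the pose to reach, as a shift and turn from the pose commanded when the call began, along the tool's axes at that moment; what a row does not reach only later rows make up. A row lasts 1/8 s, in which the tool goes at most 62.5 mm and 10.7 degrees, less where a joint would pass 70% of its speed; a pose out of reach is approached as far as the arm can. A call with a gripper value outside its range is refused whole. The fingers move at their own pace and stop on an object; "grip_force" is the grip in N (left out, the last holds). Time passes only in rows, so rows that repeat a pose let the fingers close. It gives the time, the measured TCP pose, the force and the opening at its end, in the units of the state.
- r.observe(): the state, without advancing time (a new reading comes with each control period).
- r.snapshot(name): name is "scene" or "top" or "wrist"; returns a dict with "img" (384x512x3 uint8, red, green, blue), "K" (3x3 intrinsics, pixels), "eye" and "orientation" of the camera in the world. Camera axes: x right, y down, z forward; pixel columns grow to the right and rows downward; lengths in m; the calibration is good to about 2 mm. The wrist camera is an equidistant fisheye: a pixel r from the principal point sees the ray r / f radians off the axis. A picture is of the moment at which its call begins. There is no depth.
- r.finish_job(): hands the job in, once; it reports no verdict.
The state is a dict: "time_s": time; "joint_positions": joint angles; "dq": joint speeds; "joint_torque": joint torques, N m; "ee_pos": TCP position; "tcp_rot": TCP orientation; "force": force on the tool from outside, world axes, zero at the start; "moment": the same for the moment, N m; "width": opening from 0.0 (shut) to 1.0 (fully open).
Only numpy, scipy, OpenCV 4.12 (cv2) and the standard library are available. Lean on these libraries where they do the work, as an engineer would, in place of code of your own. Each camera call takes 0.05 s, during which the arm holds its last target. There are 200 camera calls.

TASK

Two small bench machines stand on the table with their grille guards down: a wide strip guillotine with a long straight blade and a narrower punch. Open the guillotine: lift its guard straight up by the black handle, carry it back over the upturned lips of the two side plates and lower it so that its slotted bar hangs in their notches and the guard stays up by itself. Leave the punch's guard down.

Things in the scene. Friction and masses are not known exactly. Their poses are not given: they have to be found in the camera images.
- guillotine: Wider machine: base 160x160 mm, 20 high; straight blade between two notched side plates (y = +-62 mm; plates up to 185, rods behind to 216 mm high; between the plates nothing fixed is above 110). Origin on the table, 90 mm behind the base's front; x to its back (away from the robot). Its guard (0.3 to 0.6 kg) slides only up (105 mm) and back in x (42 mm), and falls when let go unless hooked.
- guillotine_notch (a point): Middle between the two plates' notches, at their floor: x = -4, z = 155 mm in the machine. Notches are 28 mm long in x (14 either way). In front of each an 8 mm lip rises 16 mm above the floor; behind, a wall of 30 mm. The guard's cross bar, 10 mm thick in x, rides up in front of the plates, which stop it from going back below the lips; slots in its underside sit on the notch floors.
- guillotine_grip (a point): Centre of the black handle on the guillotine's guard: a bar 90 mm long in y, 14 thick in x, 20 high, on posts 34 mm either side of its centre. Guard down: x = -35, y = 0, z = 170 mm in the machine. The cross bar is right below it: bar top 65 mm, slot tops 77 mm under this point. They clear the lips with this point 248 to 275 mm high; hooked it is straight above the notch point, 232 mm high.
- punch_grip (a point): Centre of the same black handle on the guard of the narrower machine beside it (base 120 mm wide, round punch instead of a blade), 170 mm high with its guard down; to be left alone.

How it is judged:
By the outcome, as a careful person would: the job done as asked, in the order asked, and still so for the second after the job is handed in, with the robot touching nothing.
It also fails if it takes over 32 s, if anything falls off the work surface, if the arm or the gripper's body presses on something with over 40 N, if the wrist force passes 120 N, or if a joint passes its speed limit or range.

## Working session

There is one attempt and no reset: what is moved stays moved. The work goes in short steps, Python scripts to look and compute and a tool call to move; the robot and the scene stay as the last step left them, time stands still between calls to the robot, and variables do not carry over. Pictures are saved under pics/ and viewed, about 8 in all and at most 12, crops included, and the job is handed in when it is done.

Besides the shell and the picture viewer there is one more tool, called after "Emit:" by a JSON object that holds its "name" and its "arguments". drive_tool: Moves the arm, as the interface text tells. Its arguments: {"type":"object","properties":{"plan":{"type":"array","items":{"type":"array","items":{"type":"array","items":{"type":"number"}}}},"grip_force":{"type":"number"}},"required":["plan"]}

```bash
mkdir -p pics
python3 - <<'E'
from cell import r
import cv2,numpy as np
s=r.observe();print(s)
for n in("scene","top"):
    d=r.snapshot(n);np.savez(n+".npz",**{k:d[k] for k in d});cv2.imwrite(f"pics/{n}0.png",d["img"][:,:,::-1])
    print(n,d["K"],d["eye"],d["orientation"])
E
```

```text
{'time_s': 0.0, 'joint_positions': array([ 1.01449629e+00,  4.94212908e-01,  1.34611137e+00,  1.86067597e-05,
        1.30249600e+00, -9.54951057e-02]), 'dq': array([-0.00028296, -0.00066095,  0.00057649, -0.00196467,  0.00196665,
        0.0005602 ]), 'joint_torque': array([-2.23475028e-03, -8.82176971e+01, -3.83873105e+01, -2.13489952e-04,
        1.03550154e-02,  4.26805616e-05]), 'ee_pos': array([0.2777227 , 0.55951797, 0.23068846]), 'tcp_rot': array([-2.05014819e-04,  2.28371737e-01,  9.73573815e-01, -5.78632648e-04]), 'force': array([0.0707911 , 0.09030112, 0.39057238]), 'moment': array([-0.01467896, -0.00234659, -0.01571864]), 'width': 0.9945733923924247}
scene [[465.12406218   0.         249.13778784]
 [  0.         465.12406218 192.60392197]
 [  0.           0.           1.        ]] [ 0.15000881 -0.67576984  0.52162691] [-0.49977587  0.82766059 -0.2210997   0.12773783]
top [[419.48678295   0.         254.5696981 ]
 [  0.         419.48678295 190.7530467 ]
 [  0.           0.           1.        ]] [ 0.36007325 -0.01213892  0.95700346] [-0.04416288  0.70868139 -0.70068259  0.06974414]
```

View pics/scene0.png

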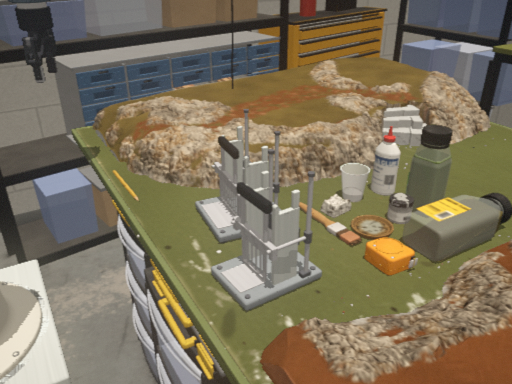

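View pics/top0.png

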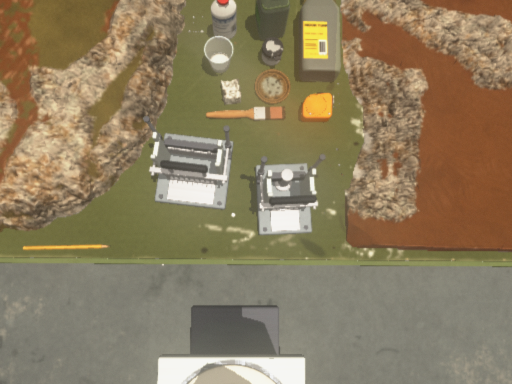

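The scene view shows two machines. In the top view the wide one (guillotine) is at about (190,172) with its black handle at about (184,167), and the punch is at about (287,198). Next I'll measure the handle and the base.

```bash
cat > h.py <<'E'
import cv2,numpy as np
from scipy.spatial.transform import Rotation as R
def rot(q): return R.from_quat(np.r_[q[1:],q[0]])
def ray(d,uv,z):
    K=d["K"];v=rot(d["orientation"]).apply([(uv[0]-K[0,2])/K[0,0],(uv[1]-K[1,2])/K[1,1],1])
    e=np.array(d["eye"]);return e+v*(z-e[2])/v[2]
def proj(d,p):
    c=rot(d["orientation"]).inv().apply(np.array(p)-d["eye"]);return (d["K"]@c)[:2]/c[2]
E
python3 - <<'E'
from h import *
d=np.load("top.npz");im=d["img"]
m=(im.max(2)<50).astype(np.uint8);m[:150]=0;m[215:]=0;m[:,:150]=0;m[:,330:]=0
n,l,st,c=cv2.connectedComponentsWithStats(m)
for i in range(1,n):
    if st[i,4]>40:
        p=np.argwhere(l==i)[:,::-1].astype(np.float32);b=cv2.minAreaRect(p)
        bx=cv2.boxPoints(b);w=np.array([ray(d,q,.18) for q in bx])
        print(st[i],b,ray(d,b[0],.18),np.round(w[:,:2],3).tolist())
for n_,q in dict(gFL=(155,203),gFR=(223,209),gBR=(233,143),pFL=(257,234),pFR=(312,233)).items(): print(n_,ray(d,q,.02))
cv2.imwrite("pics/topcrop.png",cv2.resize(im[120:240,135:335,::-1],None,fx=4,fy=4,interpolation=cv2.INTER_CUBIC))
E
```

```text
gFL [0.48185103 0.17682566 0.02      ]
gFR [0.47029903 0.02496447 0.02      ]
gBR [0.62345642 0.0051085  0.02      ]
pFL [ 0.41524463 -0.05175597  0.02      ]
pFR [ 0.41877361 -0.17500952  0.02      ]
```

View pics/topcrop.png

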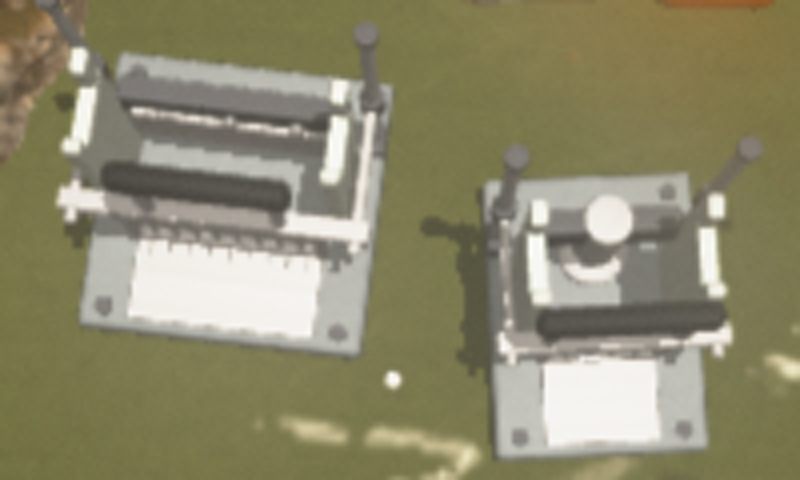

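The crop confirms it: the guillotine is left, with handle ends at crop (103,175)-(290,195) and base corners at (80,325), (358,354), (392,88) and (120,55). The punch is on the right.

Run:
```python
from h import *
d=np.load("top.npz");im=d["img"]
f=lambda u,v:(u/4+135-.375,v/4+120-.375)
C=np.array([ray(d,f(*q),.02) for q in [(80,325),(358,354),(392,88),(120,55)]])
print(np.round(C,3),[np.linalg.norm(C[i]-C[i-1]).round(3) for i in range(4)])
print("yaw front/back/right/left",[np.degrees(np.arctan2(*(v))).round(1) for v in [(-(C[0]-C[1])[0],(C[0]-C[1])[1]),(-(C[3]-C[2])[0],(C[3]-C[2])[1]),((C[2]-C[1])[1],(C[2]-C[1])[0]),((C[3]-C[0])[1],(C[3]-C[0])[0])]])
fr=(C[0]+C[1])/2;bk=(C[2]+C[3])/2;u=(bk-fr)/np.linalg.norm(bk-fr);o=fr+u*.09
print("origin",o,"grip from base",o-u*.035)
for z in(.17,.18):
    a,b=ray(d,f(103,176),z),ray(d,f(290,195),z)
    print("handle",z,(a+b)/2,np.linalg.norm(a-b),np.degrees(np.arctan2(-(a-b)[0],(a-b)[1])))
roi=im[155:175,158:210].max(2);m=(roi<62).astype(np.uint8)
p=np.argwhere(m)[:,::-1].astype(np.float32)+[158,155];b=cv2.minAreaRect(p.astype(np.float32));print(b,ray(d,b[0],.177))
```

```text
[[0.487 0.178 0.02 ]
 [0.472 0.022 0.02 ]
 [0.627 0.006 0.02 ]
 [0.643 0.162 0.02 ]] [np.float64(0.157), np.float64(0.156), np.float64(0.155), np.float64(0.157)]
yaw front/back/right/left [np.float64(-5.3), np.float64(-6.1), np.float64(-6.1), np.float64(-5.7)]
origin [0.56899438 0.09097296 0.02      ] grip from base [0.53417811 0.0945544  0.02      ]
handle 0.17 [0.53423026 0.09539362 0.17      ] 0.08936419962326436 -5.002300619017796
handle 0.18 [0.53201735 0.09402726 0.18      ] 0.08822870017139292 -5.00230061901775
((0.0, 0.0), (0.0, 0.0), 0.0) [0.86385559 0.46936122 0.177     ]
```

```bash
cat >> h.py <<'E'
def go(s,p,yaw):  # tool-frame shift and turn to TCP p, pointing down, tool y at yaw (rad)
    q=rot(s["tcp_rot"]);y=np.array([np.cos(yaw),np.sin(yaw),0]);z=np.array([0,0,-1.])
    T=R.from_matrix(np.c_[np.cross(y,z),y,z])
    return np.round(np.r_[q.inv().apply(np.array(p)-s["ee_pos"]),(q.inv()*T).as_rotvec()],4)
E
python3 - <<'E'
from h import *
from cell import r
s=r.observe();y=np.radians(-5.7);print(go(s,[.533,.0945,.30],y).tolist())
E
```

```text
[-0.4354, -0.3031, -0.069, -0.001, 0.0005, 1.2095]
```

Emit:
{"name": "drive_tool", "arguments": {"plan": [[[-0.03,-0.02,-0.05,0,0,0.1,1],[-0.08,-0.055,-0.069,0,0,0.25,1],[-0.435,-0.303,-0.069,-0.001,0.0005,1.2095,1],[-0.435,-0.303,-0.069,-0.001,0.0005,1.2095,1],[-0.435,-0.303,-0.069,-0.001,0.0005,1.2095,1],[-0.435,-0.303,-0.069,-0.001,0.0005,1.2095,1],[-0.435,-0.303,-0.069,-0.001,0.0005,1.2095,1],[-0.435,-0.303,-0.069,-0.001,0.0005,1.2095,1]]]}}

```text
time_s: 1.1
ee_pos: [0.5049, 0.1452, 0.3001]
tcp_rot: [-0.0, 0.743, 0.67, 0.0]
force: [0.2, 0.2, 1.2]
width: 1.0
```

Run:
```python
from h import *
from cell import r
s=r.observe();y=np.radians(-5.7);print(s["time_s"],s["ee_pos"],s["force"],go(s,[.533,.0945,.30],y).tolist())
```

```text
1.1 [0.50487389 0.14515267 0.3001336 ] [0.15098377 0.24052374 1.15744549] [-0.0475, 0.0332, 0.0001, 0.0003, -0.0009, -0.0036]
```

Emit:
{"name": "drive_tool", "arguments": {"plan": [[[-0.0475,0.033,0,0,0,-0.0036,1],[-0.0475,0.033,0,0,0,-0.0036,1],[-0.0475,0.033,0,0,0,-0.0036,1],[-0.0475,0.033,0,0,0,-0.0036,1]]]}}

```text
time_s: 1.6
ee_pos: [0.5318, 0.0976, 0.3001]
tcp_rot: [-0.0, 0.74, 0.673, 0.0]
force: [0.5, -0.0, 0.1]
width: 0.998
```

Run:
```python
from h import *
from cell import r
s=r.observe();y=np.radians(-5.7);print(s["time_s"],s["ee_pos"],s["force"],go(s,[.533,.0945,.30],y).tolist())
d=r.snapshot("wrist");np.savez("wrist.npz",**{k:d[k] for k in d});cv2.imwrite("pics/wrist1.png",d["img"][:,:,::-1])
print(d["K"],d["eye"],d["orientation"])
```

```text
1.6 [0.5318208  0.09761263 0.30012877] [ 0.53770588 -0.03199452  0.11235829] [-0.003, 0.0015, 0.0001, 0.0, -0.001, 0.005]
[[297.31863964   0.         258.26039976]
 [  0.         297.31863964 191.35081643]
 [  0.           0.           1.        ]] [0.53882677 0.16898849 0.44300673] [ 0.14478718  0.98834941 -0.04649229 -0.00637039]
```

View pics/wrist1.png

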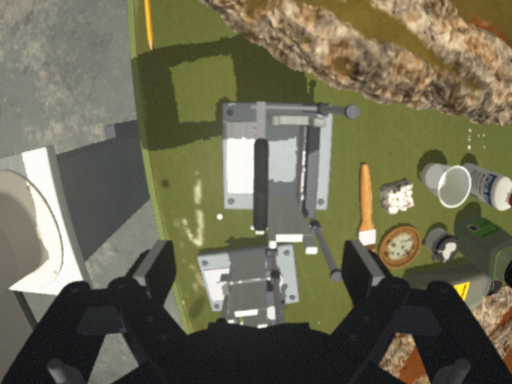

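The wrist view shows the guillotine handle from about (261,140) to (261,231), lying between the jaws. I'll measure it with the fisheye model.

Run:
```python
from h import *
d=np.load("wrist.npz");im=d["img"];K=d["K"]
m=np.zeros(im.shape[:2],np.uint8);m[125:240,248:275]=im[125:240,248:275].max(2)<60
n,l,st,c=cv2.connectedComponentsWithStats(m);i=1+st[1:,4].argmax()
b=cv2.minAreaRect(np.argwhere(l==i)[:,::-1].astype(np.float32));print(st[i],b)
def fr(uv,z):
    x,y=(uv[0]-K[0,2])/K[0,0],(uv[1]-K[1,2])/K[0,0];t=np.hypot(x,y)
    v=rot(d["orientation"]).apply([x/t*np.sin(t),y/t*np.sin(t),np.cos(t)]);e=d["eye"];return e+v*(z-e[2])/v[2]
x0,y0,w,h=st[i,:4];top=l[y0+6:y0+12]==i;bot=l[y0+h-12:y0+h-6]==i
a=fr((np.argwhere(top)[:,1].mean(),y0-.5),.18);bb=fr((np.argwhere(bot)[:,1].mean(),y0+h-.5),.18)
print(a,bb,(a+bb)/2,np.linalg.norm(a-bb),np.degrees(np.arctan2(-(a-bb)[0],(a-bb)[1])))
print("box corners",[np.round(fr(q,.18)[:2],3) for q in cv2.boxPoints(b)])
```

```text
[256 222   1   1   1] ((256.0, 222.0), (0.0, 0.0), 0.0)
[nan nan nan] [nan nan nan] [nan nan nan] nan nan
box corners [array([0.527, 0.06 ]), array([0.527, 0.06 ]), array([0.527, 0.06 ]), array([0.527, 0.06 ])]<stdin>:10: RuntimeWarning: Mean of empty slice.
  ret = ret.dtype.type(ret / rcount)
```

Run:
```python
from h import *
d=np.load("wrist.npz");im=d["img"];K=d["K"]
print(im[180,246:278].max(1))
def fr(uv,z):
    x,y=(uv[0]-K[0,2])/K[0,0],(uv[1]-K[1,2])/K[0,0];t=np.hypot(x,y)
    v=rot(d["orientation"]).apply([x/t*np.sin(t),y/t*np.sin(t),np.cos(t)]);e=d["eye"];return e+v*(z-e[2])/v[2]
for T in(75,90,100):
    m=np.zeros(im.shape[:2],np.uint8);m[125:240,248:275]=im[125:240,248:275].max(2)<T
    n,l,st,c=cv2.connectedComponentsWithStats(m)
    if n<2: continue
    i=1+st[1:,4].argmax();x0,y0,w,h=st[i,:4]
    top=l[y0+8:y0+20]==i;bot=l[y0+h-20:y0+h-8]==i
    ends=[(np.argwhere(l[k:k+12]==i)[:,1].mean(),k+5.5) for k in (y0+8,y0+h-20)]
    a,bb=[fr(q,.18) for q in ends];e1,e2=fr((ends[0][0],y0-.5),.18),fr((ends[1][0],y0+h-.5),.18)
    print(T,st[i],ends,(e1+e2)/2,np.linalg.norm(e1-e2),np.degrees(np.arctan2(-(a-bb)[0],(a-bb)[1])))
```

```text
[252 253 253 253 253 252 244 184 100  73  69  67  72  71  72  70  75  72
  69  71  68  77 106 131 131 124 127 158 192 202 200 195]
75 [254 139  14  91 972] [(np.float64(260.5177304964539), np.float64(152.5)), (np.float64(260.0), np.float64(215.5))] [0.53399244 0.09558099 0.18      ] 0.0873193563057251 -5.728668467372967
90 [ 253  139   15   91 1203] [(np.float64(261.0), np.float64(152.5)), (np.float64(260.07865168539325), np.float64(215.5))] [0.5342429  0.09555756 0.18      ] 0.0873218028886919 -6.068083607294041
100 [ 253  139   16   92 1244] [(np.float64(261.0), np.float64(152.5)), (np.float64(260.0), np.float64(216.5))] [0.53415645 0.09503246 0.18      ] 0.08838414518937454 -6.124565537845026
```

Emit:
{"name": "drive_tool", "arguments": {"plan": [[[-0.003,0.002,0.05,0,0,0.004,0.65],[-0.003,0.002,0.08,0,0,0.004,0.65],[-0.003,0.002,0.08,0,0,0.004,0.65],[-0.003,0.002,0.08,0,0,0.004,0.65],[-0.003,0.002,0.08,0,0,0.004,0.65]]]}}

```text
time_s: 2.28
ee_pos: [0.5349, 0.0938, 0.2216]
tcp_rot: [0.001, 0.741, 0.671, 0.001]
force: [-0.4, 0.4, 0.0]
width: 0.653
```

Run:
```python
from h import *
from cell import r
s=r.observe();y=np.radians(-5.8);print(s["time_s"],s["ee_pos"],s["force"],s["dq"].round(3),s["width"],go(s,[.534,.095,.152],y).tolist())
```

```text
2.275 [0.5348843  0.09376327 0.22164675] [-0.39845596  0.42952887  0.02229277] [-0.003  0.001  0.005 -0.001 -0.005 -0.001] 0.6529841717948386 [0.0011, -0.0012, 0.0696, 0.0028, -0.0013, 0.0017]
```

Emit:
{"name": "drive_tool", "arguments": {"plan": [[[0.001,-0.001,0.035,0.003,-0.001,0.002,0.65],[0.001,-0.001,0.069,0.003,-0.001,0.002,0.65],[0.001,-0.001,0.069,0.003,-0.001,0.002,0.65],[0.001,-0.001,0.069,0.003,-0.001,0.002,0.3],[0.001,-0.001,0.069,0.003,-0.001,0.002,0.0],[0.001,-0.001,0.069,0.003,-0.001,0.002,0.0],[0.001,-0.001,0.069,0.003,-0.001,0.002,0.0],[0.001,-0.001,0.069,0.003,-0.001,0.002,0.0]]], "grip_force": 70}}

```text
time_s: 3.28
ee_pos: [0.5343, 0.0947, 0.1527]
tcp_rot: [-0.0, 0.742, 0.67, 0.0]
force: [-0.7, -0.7, 8.8]
width: 0.152
```

Run:
```python
from h import *
from cell import r
s=r.observe();y=np.radians(-5.8);print(s["time_s"],s["ee_pos"],s["force"],s["moment"],s["width"],go(s,[.534,.095,.152],y).tolist())
```

```text
3.275 [0.5342925  0.09465873 0.15265487] [-0.73458644 -0.71619847  8.75365258] [ 0.0288492   0.17430148 -0.05070779] 0.15222865743836594 [0.0003, -0.0003, 0.0007, 0.0002, -0.0004, -0.0008]
```

Emit:
{"name": "drive_tool", "arguments": {"plan": [[[0,0,-0.01,0,0,0,0],[0,0,-0.03,0,0,0,0],[0,0,-0.05,0,0,0,0],[0,0,-0.07,0,0,0,0],[0,0,-0.085,0,0,0,0],[0,0,-0.092,0,0,0,0],[0,0,-0.092,0,0,0,0],[0,0,-0.092,0,0,0,0]]]}}

```text
time_s: 4.28
ee_pos: [0.5335, 0.0947, 0.2427]
tcp_rot: [-0.001, 0.742, 0.67, -0.001]
force: [1.7, 1.9, -3.2]
width: 0.152
```

Run:
```python
from h import *
from cell import r
s=r.observe();y=np.radians(-5.8);print(s["time_s"],s["ee_pos"],s["force"],s["moment"],s["width"],go(s,[.5343+.031*np.cos(y),.0947+.031*np.sin(y),.245],y).tolist())
d=r.snapshot("scene");cv2.imwrite("pics/scene2.png",cv2.resize(d["img"][100:320,160:360,::-1],None,fx=2.5,fy=2.5))
```

```text
4.275 [0.5334898  0.09466304 0.24273549] [ 1.66435845  1.8994502  -3.15318806] [ 0.36269762 -0.39819577 -0.0724619 ] 0.15186756898165726 [0.0001, 0.0318, -0.0024, -0.0029, 0.0, -0.0007]
```

View pics/scene2.png

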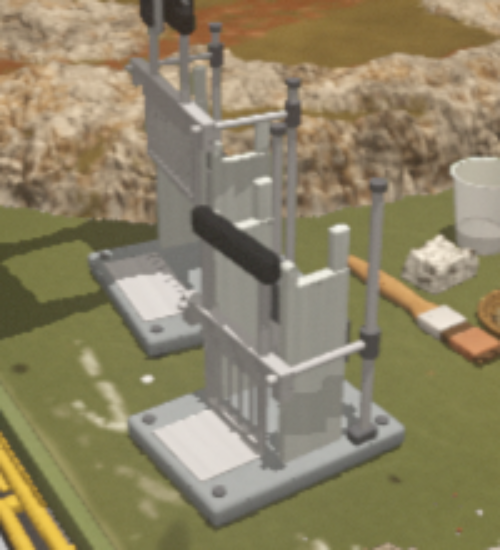

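The picture shows the guillotine guard raised in the gripper and the punch guard still down. The grip point is at about 260 mm, which clears the lips (248–275), so I'll move back 31 mm.

Emit:
{"name": "drive_tool", "arguments": {"plan": [[[0,0.004,-0.002,0,0,0,0],[0,0.012,-0.002,0,0,0,0],[0,0.022,-0.002,0,0,0,0],[0,0.031,-0.002,0,0,0,0],[0,0.031,-0.002,0,0,0,0],[0,0.031,-0.002,0,0,0,0]]]}}

```text
time_s: 5.08
ee_pos: [0.5644, 0.0915, 0.245]
tcp_rot: [-0.001, 0.742, 0.67, -0.001]
force: [-0.1, 2.2, -3.1]
width: 0.154
```

Run:
```python
from h import *
from cell import r
s=r.observe();y=np.radians(-5.8);print(s["time_s"],s["ee_pos"],s["force"],s["moment"],s["width"],go(s,[.5343+.031*np.cos(y),.0947+.031*np.sin(y),.2147],y).tolist())
```

```text
5.075 [0.56435552 0.09145616 0.24501142] [-0.09829852  2.18614145 -3.12036801] [ 0.39877263 -0.30038325 -0.0634655 ] 0.15384541508794208 [0.0002, 0.0008, 0.0303, -0.0026, 0.0001, -0.0007]
```

Emit:
{"name": "drive_tool", "arguments": {"plan": [[[0,0.0008,0.006,0,0,0,0],[0,0.0008,0.014,0,0,0,0],[0,0.0008,0.021,0,0,0,0],[0,0.0008,0.026,0,0,0,0],[0,0.0008,0.029,0,0,0,0],[0,0.0008,0.031,0,0,0,0],[0,0.0008,0.031,0,0,0,0]]]}}

```text
time_s: 5.95
ee_pos: [0.565, 0.0914, 0.2148]
tcp_rot: [-0.001, 0.742, 0.67, -0.001]
force: [-4.1, 1.9, 7.8]
width: 0.151
```

Run:
```python
from h import *
from cell import r
s=r.observe();print(s["time_s"],s["ee_pos"],s["force"],s["moment"],s["width"])
d=r.snapshot("scene");cv2.imwrite("pics/scene3.png",cv2.resize(d["img"][60:260,170:330,::-1],None,fx=3,fy=3))
```

```text
5.95 [0.5650147  0.09142386 0.21475016] [-4.10341846  1.91857818  7.81937164] [ 0.34378937  0.61242394 -0.03342968] 0.15080561932541672
```

View pics/scene3.png

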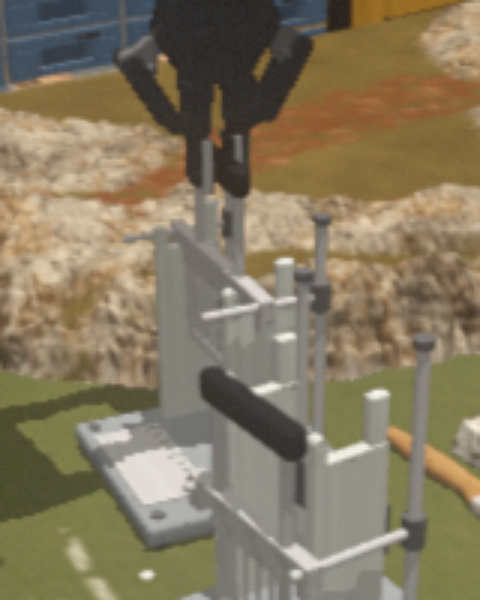

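The height (grip at 232 mm) and the switch from hanging to resting load (-3 to +8 N) both say the bar is seated. The picture shows the guard behind the lips, so I'll release it.

Emit:
{"name": "drive_tool", "arguments": {"plan": [[[0,0,0,0,0,0,0.3],[0,0,0,0,0,0,0.5],[0,0,0,0,0,0,0.65],[0,0,0,0,0,0,0.65],[0,0,0,0,0,0,0.65],[0,0,-0.02,0,0,0,0.65],[0,0,-0.06,0,0,0,0.65],[0,0,-0.11,0,0,0,0.65]]]}}

```text
time_s: 7.0
ee_pos: [0.5648, 0.0913, 0.3247]
tcp_rot: [-0.001, 0.742, 0.67, -0.002]
force: [1.2, 0.5, 0.9]
width: 0.653
```

Emit:
{"name": "drive_tool", "arguments": {"plan": [[[0,-0.05,-0.02,0,0,0,0.65],[0,-0.1,-0.02,0,0,0,0.65],[0,-0.1,-0.02,0,0,0,0.65],[0,-0.1,-0.02,0,0,0,0.65]]]}}

```text
time_s: 7.5
ee_pos: [0.4664, 0.1015, 0.3446]
tcp_rot: [-0.001, 0.742, 0.67, -0.001]
force: [1.0, 0.4, 0.4]
width: 0.645
```

Run:
```python
from h import *
from cell import r
s=r.observe();print(s["time_s"],s["ee_pos"],s["force"],s["moment"],s["width"],s["dq"].round(3))
a=r.snapshot("scene");b=r.snapshot("top")
A=cv2.resize(a["img"][80:300,180:330],(400,586));B=cv2.resize(b["img"][110:250,130:330],(400,280))
B=np.vstack([B,np.zeros((306,400,3),np.uint8)])
cv2.imwrite("pics/after.png",np.hstack([A,B])[:,:,::-1])
n,z=np.array([.5650,.0914]),.232
print("expected handle ends px (scene)",[proj(a,[n[0]+k*.1*.045,n[1]+k*.045,z]).round() for k in(-1,1)])
```

```text
7.5 [0.46635802 0.10153787 0.34461364] [0.9555025  0.41983437 0.44476554] [-0.05406834  0.00990598 -0.01388345] 0.6454146240191926 [-0.004  0.023 -0.016 -0.    -0.002  0.001]
expected handle ends px (scene) [array([251., 122.]), array([233., 108.])]
```

View pics/after.png

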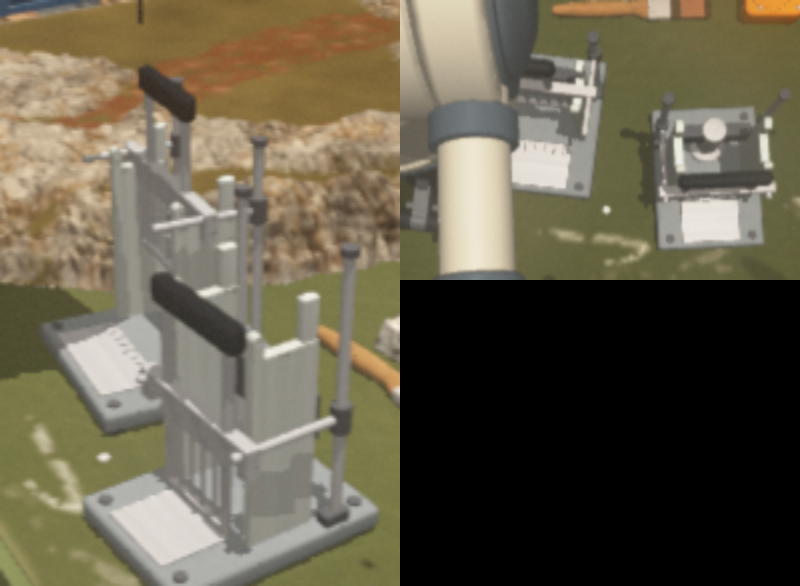

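The guard stays up by itself. Its handle spans about (232,105) to (253,124) in the scene image, against (233,108) to (251,122) expected when hooked. The punch guard is down and the gripper is clear.

```bash
python3 -c "
from cell import r
print(r.finish_job(), r.observe()['time_s'])"
```

```text
the job is handed in; nothing more can be done
the job is handed in; nothing more can be done
```

The guillotine is open. I gripped its guard by the black handle, lifted it about 90 mm, carried it back 31 mm over the lips and lowered it until the slotted bar sat in the notches. Then I let go, backed the gripper off and handed the job in at about 7.6 s.

- **Seating:** the grip point came down to 232 mm, the hooked height. The vertical force changed from −3 N (hanging) to +8 N (resting).
- **After release:** the guard stayed up by itself, and its handle appeared in the scene image within about 3 pixels of where it should be when hooked.
- **Punch and gripper:** the punch's guard was still down, and the gripper was clear with almost no force on it.
- **Measurements:** the top and wrist cameras agreed on the handle position to about 2 mm and 1°. My first colour thresholds were too dark and found nothing, so I took points by eye in the top view and raised the threshold in the wrist view. No check on the result failed or disagreed.

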